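# Load the reader with the bottom plate of the stack

## Robot

A 6-joint arm with a two-finger parallel gripper is mounted at the origin on the work surface. World frame = base frame: x ahead of the robot, y to its left, z up, the work surface at z = 0. Lengths are in mm, angles in rad, forces in N, time in s.
With the tool pointing down it reaches from about 300 to 775 mm from the base axis. Payload 14.6 kg.
Tool frame: the origin (TCP) lies on the centre line of the jaws, within the pads' length; the fingertips stand 8 mm ahead of it and the grasp point (between the pads) lies 11 mm behind it; z points along the fingers, y is the direction in which the jaws open and shut (so a half turn about z gives the same grasp; the last joint's range is limited). The gripper opens to 94 mm and grips with 3 to 60 N. Pads are 16 mm wide; open, the fingers measure 119 mm over their backs; the gripper's body (75 mm by 177 mm) begins 78 mm behind the grasp point.
Start: joints at [-1.172, 0.3, 1.521, -0, 1.321, -0.067], TCP at [247.017, -491.397, 174.846] pointing down, gripper open.
Joint ranges: [-3.03, 3.03], [-0.79, 2.21], [0.23, 2.52], [-1.04, 4.18], [0, 3.07], [-2.55, 2.55]. Speed limits (rad/s): [2.22, 2.22, 2.57, 3.14, 3.14, 3.14].

## Interface

Orientations are given as [roll, pitch, yaw] about the fixed x, y, z axes, in that order (R = Rz(yaw) Ry(pitch) Rx(roll)).
In Python, from cell import read_state, cams, manip gives the robot as it stands.
- The arm moves only by the shell command python3 -m handwheel 'ROWS' [OPENING] [FORCE]. ROWS is JSON, a list of rows, each a list of 4 numbers: the shift along the tool's x, y, z in m, then the turn about the tool's z in degrees. In form: [[dx, dy, dz, turn], ...]. A call has 1 to 5 rows; each row is the pose to reach, as a shift and turn from the pose measured when the call began, along the tool's axes at that moment; what a row does not reach only later rows make up. A row lasts 1/8 s, in which the tool goes at most 62.5 mm and 10.7 degrees, less where a joint would pass 70% of its speed; a pose out of reach is approached as far as the arm can. A call with a gripper value outside its range is refused whole. OPENING is the closure, from 0 (fully open) to 1 (shut), set as the call begins (- or left out, the last holds). The fingers move at their own pace and stop on an object; FORCE is the grip in N (left out, the last holds). Time passes only in rows, so rows that repeat a pose let the fingers close. It gives the time, the measured TCP pose, the force and the opening at its end, in the units of the state.
- read_state(): the state, without advancing time (a new reading comes with each control period).
- cams.camera(name): name is "scene" or "top" or "wrist"; returns the picture (420x560x3 uint8, red, green, blue); there is no depth.
- cams.get_calibration(name): a dict with "vertical_fov" (degrees; the focal length in pixels is half the picture's height over the tangent of half this angle, whatever the lens; pixels are square), "cx", "cy" (the principal point, pixels), "R" (3x3) and "t" (3): a world point X has camera coordinates R X + t. Camera axes: x right, y down, z forward; pixel columns grow to the right and rows downward; lengths in mm; the calibration is good to about 2 mm. A picture is of the moment at which its call begins: read the wrist's pose just before it. get_calibration takes no time and is no camera call; for the wrist camera it gives the pose at the moment of the call.
- manip.sign_off(): hands the job in, once; it reports no verdict.
The state is a dict: "clock": time; "joints": joint angles; "qd": joint speeds; "effort": joint torques, N m; "eef_pos": TCP position; "eef_rot": TCP orientation; "wrist_force": force on the tool from outside, world axes, zero at the start; "moment": the same for the moment, N m; "finger_gap": finger opening in mm.
Only numpy, scipy, OpenCV 4.12 (cv2) and the standard library are available. Lean on these libraries where they do the work, as an engineer would, in place of code of your own. Each camera call takes 0.05 s, during which the arm holds its last target. There are 200 camera calls.

## Task

Draw the bottom carrier plate, the one that sticks out, straight out of the stack magazine and leave the other three in it. Then slide that plate, its free end first, level into the reader's slot, on past the first resistance of the follower inside until you feel the hard stop, without forcing it, and let go of it there. Leave the glassware and the spatula around it where they are.

Things in the scene. Friction and masses are not known exactly. Their poses are not given: they have to be found in the camera images.
- plate1_mid (a point): Centre of the bottom carrier plate: an aluminium slab 140 mm long (x), 60 wide (y), 10 thick (z up), 0.14 to 0.24 kg, dark shallow wells on top, both ends alike. It lies on the magazine's floor under the other plates, x pointing into the magazine; its near end sticks out of the outlet by 45 to 60 mm with nothing under or beside it: grip it there, across its width.
- plate2_mid (a point): Centre of the second plate of the stack, same make as the bottom one; it lies on the bottom plate and drops 10 mm to the magazine's floor when that is drawn out.
- plate3_mid (a point): Centre of the third plate, same make, on the second.
- plate4_mid (a point): Centre of the top plate, same make, on the third.
- magazine: Fixed stack magazine, grey foot and aluminium chute open at the top, 155 mm deep (x), 75 wide, 98 high. Origin on the bench under the middle of the outlet face; x points inwards, away from the robot, so plates are drawn to -x. Plate floor 50 mm above the bench, inside width 63; the outlet is 14 mm high, for one plate only. Plates fully inside have their centres at x = 76 mm.
- reader: Fixed white plate reader 220 mm deep (x), 170 wide, 100 high; grey hood 80 high, 90 wide over its first 50. Origin on the bench under the middle of the slot face; x points into the slot, away from the robot. Slot centred on y = 0, floor 50 mm above the bench, 15 high, 65 wide, flared to about 72 at the mouth. A steel tongue 36 wide sticks out 25 mm under the slot.
- follower (a joint): Travel (m) of the unseen sliding follower in the slot: 0 until the plate pushes it, 0.010 at its rigid hard stop. The plate meets it somewhere between 60 and 80 mm in (set differently each time), so at home 50 to 70 mm of the plate still stick out. It drags with about 4 N and stays where it is left; the hard stop is felt as a steep rise above that.
- amber: Amber reagent bottle, 64 mm in diameter, 150 mm high, standing between the magazine and the reader; origin at the middle of its underside. Leave alone.
- beaker: Glass beaker, 60 mm across, 80 mm high, standing between the magazine and the reader; origin at the middle of its underside. Leave alone.
- flask: White plastic bottle, 56 mm in diameter, 120 mm high, at the back; origin at the middle of its underside. Leave alone.
- jar: Glass jar with a cap, 60 mm in diameter, 70 mm high, to the left; origin at the middle of its underside. Leave alone.
- dish: Flat glass dish, 90 mm across, 18 mm high, to the right; origin at the middle of its underside. Leave alone.
- spatula: Steel spatula, 170 mm long, about 20 mm high, lying on the bench in front of the beaker, towards the robot; origin underneath it near its middle. Leave alone.
Things that resemble listed ones, but are neither listed nor needed, are in the scene too. Leave any purple look-alike of the part that bears plate4_mid alone.

How it is judged:
By the outcome, as a careful person would: the job done as asked, in the order asked, and still so for the second after the job is handed in, with the robot touching nothing.
It also fails if it takes over 53 s, if anything falls off the work surface, if the arm or the gripper's body presses on something with over 40 N, if the wrist force passes 120 N, or if a joint passes its speed limit or range.

## Working session

There is one attempt and no reset: what is moved stays moved. The work goes in short steps, Python scripts to look and compute and a shell command to move; the robot and the scene stay as the last step left them, time stands still between calls to the robot, and variables do not carry over. Pictures are saved under pics/ and viewed, about 8 in all and at most 12, crops included, and the job is handed in when it is done.

```bash
mkdir -p pics; ls; python3 - <<'E'
from cell import read_state,cams,manip
import cv2,numpy as np
for n in("scene","top"):
    im=cams.camera(n);cv2.imwrite(f"pics/{n}0.png",im[:,:,::-1]);c=cams.get_calibration(n);print(n,c)
s=read_state();print(s)
E
```

```text
pics
scene {'vertical_fov': 55.75176606497447, 'cx': 279.6905377377435, 'cy': 205.9289945851549, 'R': array([[-0.7445482 ,  0.66742115,  0.01403556],
       [ 0.50397088,  0.57574925, -0.64383706],
       [-0.43779143, -0.4722942 , -0.76503389]]), 't': array([ 445.63805314, -222.21589428, 1241.68960719])}
top {'vertical_fov': 53.02363901294852, 'cx': 281.4443946193454, 'cy': 204.3432821749637, 'R': array([[-0.01954686, -0.99955958,  0.02232875],
       [-0.99176414,  0.01655735, -0.12700292],
       [ 0.12657728, -0.02462736, -0.99165099]]), 't': array([ -15.85452864,  597.76522883, 1065.08744909])}
{'clock': 0.1, 'joints': array([-1.17160604e+00,  3.00420676e-01,  1.52153675e+00, -1.60991490e-05,
        1.32066971e+00, -6.65864435e-02]), 'qd': array([-0.00081787,  0.00020016, -0.00099051, -0.00061784, -0.00039928,
        0.00049142]), 'effort': array([ 1.66939495e-03, -5.32645583e+01, -3.53282475e+01,  7.10466108e-02,
        2.35264044e-02, -5.97679286e-05]), 'eef_pos': array([ 246.90997139, -491.16328278,  174.33275197]), 'eef_rot': array([-3.14055943e+00, -5.32716331e-05,  4.65780698e-01]), 'wrist_force': array([ 0.14356644, -0.66568474,  0.98783963]), 'moment': array([ 0.00305041,  0.02592308, -0.00551797]), 'finger_gap': 93.93392610362308}
```

View pics/top0.png

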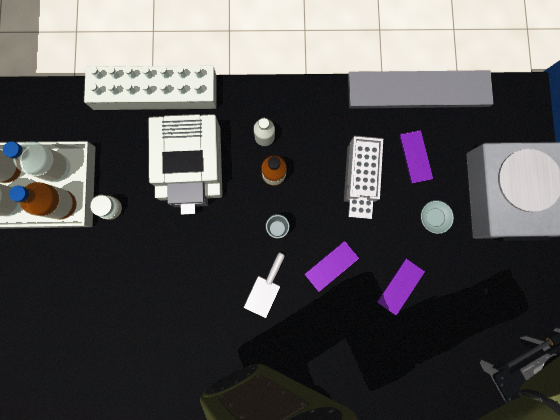

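View pics/scene0.png

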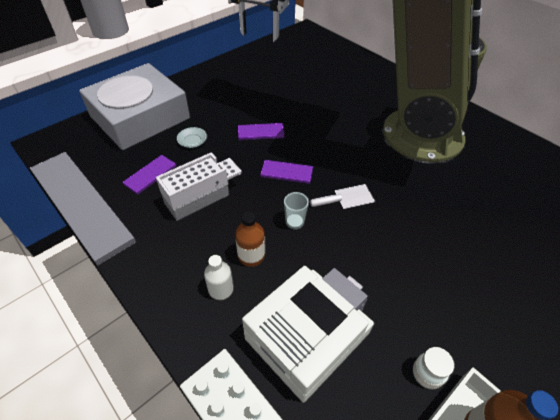

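The top view shows the magazine at about (365,170) with the plate end sticking out at (361,208). The reader is at (185,150) with its tongue at (188,209). Amber (274,170), beaker (278,227) and spatula (265,285) stand between them. The flat purple look-alikes at (331,266), (403,287) and (416,157) lie on the bench; the plate meant is the silver one with wells, sticking out of the chute. I'll check it in an enlarged crop.

```bash
cat > h.py <<'E'
import numpy as np,cv2
from cell import read_state,cams,manip
def K(c):
    f=210/np.tan(np.radians(c["vertical_fov"])/2);return f,c["cx"],c["cy"]
def ray(c,u,v,z):
    f,cx,cy=K(c);R=np.array(c["R"]);t=np.array(c["t"]);o=-R.T@t
    d=R.T@np.array([(u-cx)/f,(v-cy)/f,1]);return (o+d*(z-o[2])/d[2]).round(1)
def proj(c,X):
    f,cx,cy=K(c);p=np.array(c["R"])@np.array(X)+c["t"];return np.array([cx+f*p[0]/p[2],cy+f*p[1]/p[2]]).round(1)
E
python3 - <<'E'
from h import *
im=cv2.imread("pics/top0.png")
a=cv2.resize(im[125:225,335:400],None,fx=6,fy=6,interpolation=cv2.INTER_CUBIC)
b=cv2.resize(im[110:220,143:228],None,fx=4.6,fy=5.4545,interpolation=cv2.INTER_CUBIC)
cv2.imwrite("pics/crop.png",np.hstack([a,b]))
c=cams.get_calibration("top")
for n,u,v,z in[("plate near L",349,218,60),("plate near R",372,219,60),("mag face L",347,199,98),("mag R",380,199,98),("mag far L",353,137,98),("mag far R",383,139,98),
 ("tongue L",181,214,45),("tongue R",195,214,45),("hood L",167,206,80),("hood R",206,206,80),("hood backL",167,183,80),("reader far L",150,118,100),("far R",216,116,100),("amber top",274,163,150),("beaker top",278,224,80),("spat end",282,254,10),("spat blade",256,312,5),("spat blade R",279,292,5)]:
    print(n,ray(c,u,v,z))
E
```

```text
plate near L [ 556.4 -198.9   60. ]
plate near R [ 552.8 -258.2   60. ]
mag face L [ 600.4 -188.8   98. ]
mag R [ 599.1 -271.4   98. ]
mag far L [ 759.1 -210.3   98. ]
mag far R [ 752.9 -286.7   98. ]
tongue L [575.7 233.5  45. ]
tongue R [575.1 197.5  45. ]
hood L [592.7 261.1  80. ]
hood R [591.  163.8  80. ]
hood backL [651.1 262.   80. ]
reader far L [814.5 302.1 100. ]
far R [817.8 136.2 100. ]
amber top [682.7  -8.1 150. ]
beaker top [542.6 -16.1  80. ]
spat end [468.4 -26.3  10. ]
spat blade [319.3  44.5   5. ]
spat blade R [369.3 -16.5   5. ]
```

View pics/crop.png

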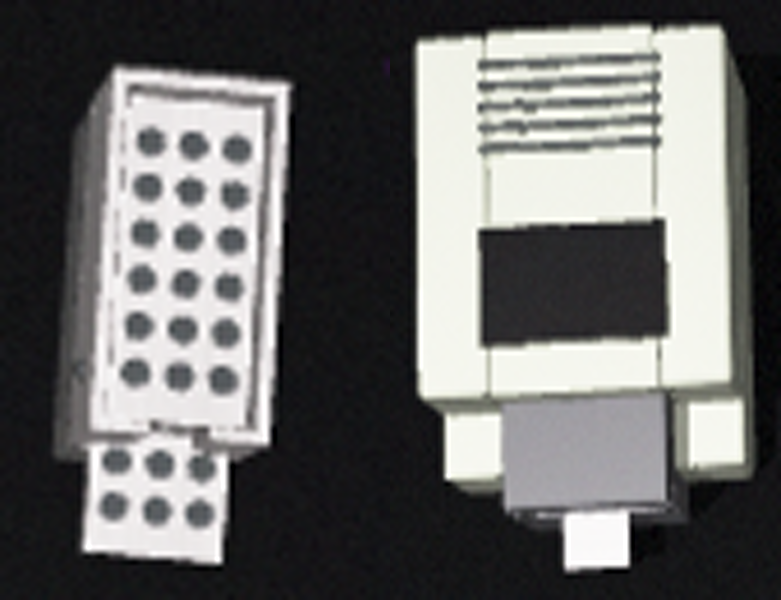

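The crop confirms the silver plate with wells sticking out of the chute's outlet. The grey hood and tongue mark the reader's slot side.

```bash
python3 - <<'E'
from h import *
c=cams.get_calibration("top")
def ln(a,b,n):
    d=b-a;L=np.linalg.norm(d[:2]);print(n,a,b,"len %.1f dir %.2f deg"%(L,np.degrees(np.arctan2(d[1],d[0]))),"mid",(a+b)/2)
P=lambda u,v,z:ray(c,u-.5+.1,v-.4,z)
ln(P(348.8,217,60),P(372,218.8,60),"plate end")
ln(P(349.5,198.8,98),P(379.7,199.5,98),"mag face")
ln(P(353.8,136.3,98),P(383.5,138.7,98),"mag back")
ln(P(349.5,198.8,98),P(353.8,136.3,98),"mag L")
ln(P(379.7,199.5,98),P(383.5,138.7,98),"mag R")
ln(P(181.5,214.5,48),P(195.2,214.1,48),"tongue end")
ln(P(167.6,203.1,80),P(203.4,201.7,80),"hood front")
ln(P(148.7,117.3,100),P(215.5,114.6,100),"reader back")
ln(P(148.7,117.3,100),P(149.1,182.8,100),"reader L")
ln(P(149.1,182.8,100),P(217.9,180.6,100),"reader front step")
E
```

```text
plate end [ 560.  -197.5   60. ] [ 554.3 -257.2   60. ] len 60.0 dir -95.45 deg mid [ 557.15 -227.35   60.  ]
mag face [ 601.9 -194.1   98. ] [ 598.9 -269.6   98. ] len 75.6 dir -92.28 deg mid [ 600.4  -231.85   98.  ]
mag back [ 762.  -211.5   98. ] [ 754.7 -287.    98. ] len 75.9 dir -95.52 deg mid [ 758.35 -249.25   98.  ]
mag L [ 601.9 -194.1   98. ] [ 762.  -211.5   98. ] len 161.0 dir -6.20 deg mid [ 681.95 -202.8    98.  ]
mag R [ 598.9 -269.6   98. ] [ 754.7 -287.    98. ] len 156.8 dir -6.37 deg mid [ 676.8 -278.3   98. ]
tongue end [575.1 232.6  48. ] [575.6 197.5  48. ] len 35.1 dir -89.18 deg mid [575.35 215.05  48.  ]
hood front [601.  260.7  80. ] [603.1 171.3  80. ] len 89.4 dir -88.65 deg mid [602.05 216.    80.  ]
reader back [817.4 306.4 100. ] [822.5 138.5 100. ] len 168.0 dir -88.26 deg mid [819.95 222.45 100.  ]
reader L [817.4 306.4 100. ] [649.7 302.  100. ] len 167.8 dir -178.50 deg mid [733.55 304.2  100.  ]
reader front step [649.7 302.  100. ] [652.6 132.5 100. ] len 169.5 dir -89.02 deg mid [651.15 217.25 100.  ]
```

```bash
python3 -m handwheel '[[0.06,-0.012,0,6],[0.12,-0.024,0,14],[0.18,-0.036,0,22],[0.24,-0.048,0,30],[0.30,-0.06,0,32.7]]' 0; python3 - <<'E'
from h import *
s=read_state();p=s["eef_pos"];y=s["eef_rot"][2];print(p,s["eef_rot"])
d=np.array([582,-230])-p[:2];print("dx %.1f dy %.1f turn %.2f"%(d@[np.cos(y),np.sin(y)],d@[np.sin(y),-np.cos(y)],np.degrees(y)+6))
E
```

```text
clock: 0.72
eef_pos: [489.3, -301.3, 174.3]
eef_rot: [-3.141, 0.001, -0.108]
wrist_force: [0.2, -0.5, 0.1]
finger_gap: 94.0
[ 489.28057112 -301.29752897  174.26014288] [-3.14061223e+00  7.98151760e-04 -1.07917583e-01]
dx 84.5 dy -80.9 turn -0.18
```

```bash
python3 -m handwheel '[[0.035,-0.04,-0.01,0],[0.054,-0.081,-0.02,0],[0.054,-0.081,-0.02,0],[0.054,-0.081,-0.02,0]]' 0; python3 - <<'E'
from h import *
c=cams.get_calibration("wrist");im=cams.camera("wrist");cv2.imwrite("pics/w1.png",im[:,:,::-1]);s=read_state();p=s["eef_pos"];print(p,s["eef_rot"],s["clock"],np.linalg.inv(c["R"])@-c["t"])
for X in[(557,-227,60),(560,-197.5,60),(554,-257,60),(601,-232,98)]:print(X,proj(c,X))
E
```

```text
clock: 1.23
eef_pos: [551.2, -227.0, 193.8]
eef_rot: [-3.141, 0.002, -0.108]
wrist_force: [-0.1, 0.4, -0.4]
finger_gap: 94.1
[ 551.03917244 -227.3640103   193.81125501] [-3.14045960e+00  1.66445287e-03 -1.08808102e-01] 1.275 [ 621.37279605 -234.80055895  402.67438998]
(557, -227, 60) [278.  187.5]
(560, -197.5, 60) [248.2 187.7]
(554, -257, 60) [308.3 187.3]
(601, -232, 98) [278.1 145. ]
```

View pics/w1.png

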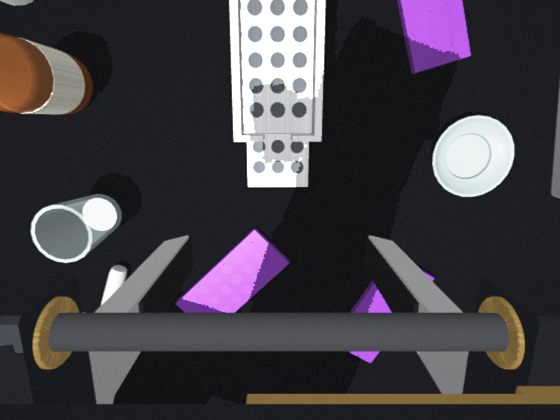

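The wrist view shows the plate end corners at (248,187) and (309,187), exactly where predicted. Before I draw over the nearest purple block, I'll check its height.

```bash
python3 - <<'E'
from h import *
t=cams.get_calibration("top");w=cams.get_calibration("wrist")
for z in(0,10,30,50):print(z,"far corner",ray(t,347,242,z),ray(w,255,229,z),"right",ray(t,358,258,z),ray(w,290,262,z),"left",ray(t,306,273,z))
s=read_state();p=s["eef_pos"];y=s["eef_rot"][2]
e=ray(w,278.5,187.3,60);g=e[:2]+25*np.array([np.cos(-.107),np.sin(-.107)]);d=g-p[:2];print(e,g,"dx %.1f dy %.1f dz %.1f"%(d@[np.cos(y),np.sin(y)],d@[np.sin(y),-np.cos(y)],p[2]-44))
E
```

```text
0 far corner [ 497.2 -202.1    0. ] [ 498. -193.    0.] right [ 453.9 -230.     0. ] [ 451.  -230.7    0. ] left [417.  -89.4   0. ]
10 far corner [ 496.8 -200.3   10. ] [ 501.1 -194.1   10. ] right [ 453.9 -228.    10. ] [ 455.3 -230.8   10. ] left [417.4 -88.6  10. ]
30 far corner [ 496.1 -196.7   30. ] [ 507.2 -196.2   30. ] right [ 454.  -223.9   30. ] [ 463.7 -231.    30. ] left [418.1 -87.   30. ]
50 far corner [ 495.4 -193.2   50. ] [ 513.3 -198.3   50. ] right [ 454.1 -219.8   50. ] [ 472.2 -231.2   50. ] left [418.8 -85.4  50. ]
[ 556.9 -228.    60. ] [ 581.75702399 -230.66989858] dx 30.9 dy -0.0 dz 149.8
```

```bash
python3 -m handwheel '[[0.031,0,0.05,0],[0.031,0,0.09,0],[0.031,0,0.125,0],[0.031,0,0.145,0],[0.031,0,0.15,0]]' 0; python3 -m handwheel '[[0,0,0,0],[0,0,0,0],[0,0,0,0],[0,0,0,0]]' 0.3 45; python3 -m handwheel '[[0,0,0,0],[0,0,0,0],[0,0,0,0],[0,0,0,0]]' 0.6 45; python3 -c "
from h import *
s=read_state();print(s['eef_pos'],s['eef_rot'],s['wrist_force'],s['finger_gap'])"
```

```text
clock: 1.9
eef_pos: [581.0, -231.1, 43.1]
eef_rot: [-3.14, 0.003, -0.11]
wrist_force: [-0.2, -1.1, -0.2]
finger_gap: 94.0
clock: 2.4
eef_pos: [581.2, -231.1, 43.5]
eef_rot: [-3.14, 0.002, -0.11]
wrist_force: [-0.6, -0.2, -0.0]
finger_gap: 65.8
clock: 2.9
eef_pos: [581.2, -231.1, 43.5]
eef_rot: [-3.14, 0.002, -0.11]
wrist_force: [-0.5, -0.6, 0.5]
finger_gap: 37.7
[ 581.19544228 -231.12413878   43.4799658 ] [-3.14028802e+00  2.27134866e-03 -1.09693099e-01] [-0.46384173 -0.61043769  0.46060878] 37.712960361894126
```

Gap 37.7 is less than 60, so I'll look before going on.

```bash
python3 - <<'E'
from h import *
im=cams.camera("wrist");im2=cams.camera("scene")
a=im[:,:,::-1][20:420,100:460];b=cv2.resize(im2[120:260,120:280][:,:,::-1],(400,400*140//160))
b=cv2.copyMakeBorder(b,0,50,0,0,cv2.BORDER_CONSTANT);cv2.imwrite("pics/w2.png",np.hstack([a,b]))
E
```

```text
(no output)
```

View pics/w2.png

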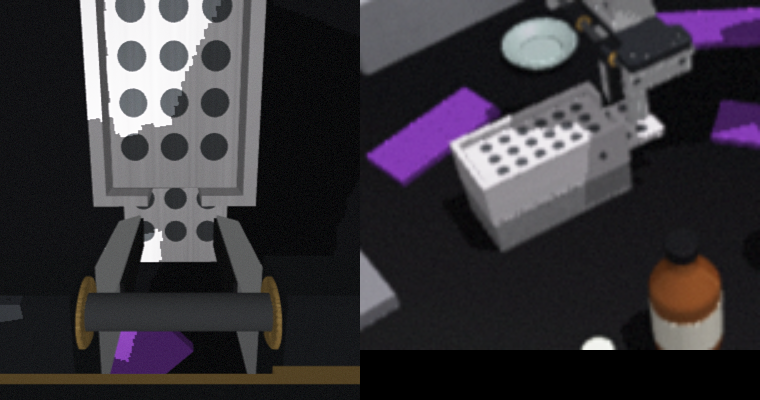

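```bash
python3 - <<'E'
from h import *
from scipy.spatial.transform import Rotation as Ro
s=read_state();R=Ro.from_euler("xyz",s["eef_rot"]).as_matrix();p=s["eef_pos"]
w=cams.get_calibration("wrist");t=cams.get_calibration("scene");print("cam",np.array(w["R"]).T@-np.array(w["t"]))
for y in(-47,-30,-19,19,30,47):
  for z in(8,-11):
    X=p+R@[0,y,z];print(y,z,proj(w,X),proj(t,X))
for q in(-30,30):print("plate side",q,proj(w,(582+.109*q,-231+q,60)),"end",proj(w,(557+.109*q,-228+q,60)))
print("top-view marks",s["finger_gap"],s["wrist_force"],s["joints"])
E
```

```text
cam [ 651.43561282 -239.1359032   252.32261376]
-47 8 [206.1 232.2] [236.6 184.7]
-47 -11 [199.8 242. ] [236.  179.7]
-30 8 [232.3 232.2] [233.2 180.9]
-30 -11 [228.2 242. ] [232.6 175.9]
-19 8 [249.2 232.2] [231.  178.5]
-19 -11 [246.6 242. ] [230.5 173.4]
19 8 [307.6 232.2] [223.8 170.2]
19 -11 [310.2 242. ] [223.1 165.1]
30 8 [324.5 232.2] [221.8 167.9]
30 -11 [328.6 242. ] [221.  162.8]
47 8 [350.7 232.2] [218.6 164.3]
47 -11 [357. 242.] [217.9 159.2]
plate side -30 [329.9 244. ] end [327.9 283.7]
plate side 30 [226.1 244. ] end [227.2 283.7]
top-view marks 37.82611982476938 [ 0.25466877 -0.4086803  -0.09384116] [-4.37291655e-01  5.95071437e-01  1.41610744e+00  5.79606036e-04
  1.13291331e+00  1.24294556e+00]
```

```bash
python3 - <<'E'
from h import *
im=cams.camera("wrist")[:,:,::-1]
cv2.imwrite("pics/w3.png",cv2.resize(im[205:325,195:355],None,fx=5,fy=5,interpolation=cv2.INTER_CUBIC))
E
```

```text
(no output)
```

View pics/w3.png

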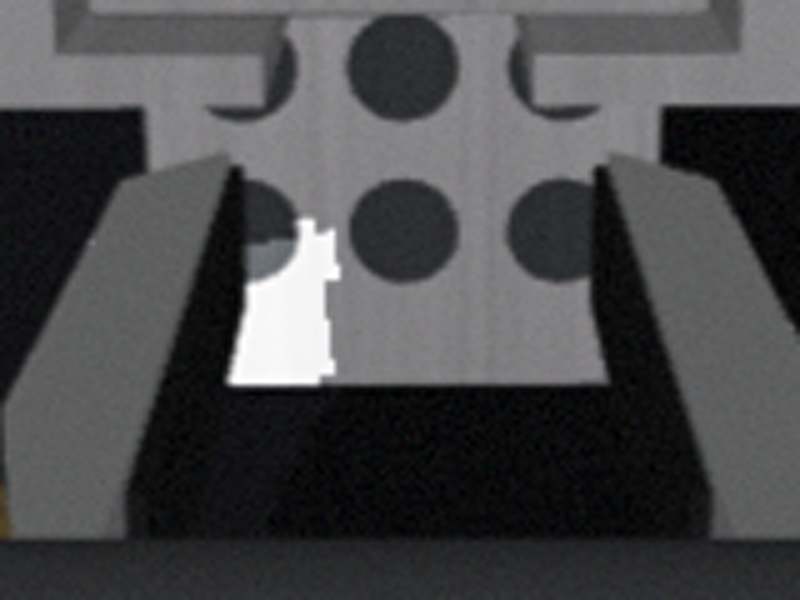

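```bash
python3 - <<'E'
from h import *
from scipy.spatial.transform import Rotation as Ro
s=read_state();R=Ro.from_euler("xyz",s["eef_rot"]).as_matrix();p=s["eef_pos"]
w=cams.get_calibration("wrist");t=cams.get_calibration("scene")
f=K(w)[0]
Rw=np.array(w["R"])@R;tw=np.array(w["R"])@p+w["t"]
for x in(-8,0,8):
  for z in(8,-11,-30,-40):
    q=[proj(w,p+R@[x,y,z]) for y in(-19,19)];print(x,z,q)
print("f",f,"cam in tool",-Rw.T@tw)
im=cams.camera("scene")[:,:,::-1][120:220,160:280]
im=cv2.resize(im,None,fx=6,fy=6,interpolation=cv2.INTER_CUBIC)
for y in(-19,19):
  for z,col in((8,(0,0,255)),(-17,(0,255,255)),(-40,(0,255,0))):
    q=(proj(t,p+R@[0,y,z])+.5-[160,120])*6;cv2.circle(im,tuple(int(v) for v in q),4,col,1)
cv2.imwrite("pics/s3.png",im)
E
```

```text
-8 8 [array([249.4, 243.8]), array([307.4, 243.9])]
-8 -11 [array([246.9, 254.6]), array([309.9, 254.6])]
-8 -30 [array([243.9, 267.4]), array([312.9, 267.4])]
-8 -40 [array([242. , 275.1]), array([314.7, 275.2])]
0 8 [array([249.2, 232.2]), array([307.6, 232.2])]
0 -11 [array([246.6, 242. ]), array([310.2, 242. ])]
0 -30 [array([243.5, 253.7]), array([313.3, 253.7])]
0 -40 [array([241.6, 260.8]), array([315.1, 260.9])]
8 8 [array([248.9, 220.4]), array([307.9, 220.4])]
8 -11 [array([246.3, 229.2]), array([310.5, 229.2])]
8 -30 [array([243.2, 239.8]), array([313.6, 239.8])]
8 -40 [array([241.3, 246.2]), array([315.5, 246.3])]
f 349.7726010102266 cam in tool [ 7.02166600e+01 -2.59298367e-03 -2.08991954e+02]
```

View pics/s3.png

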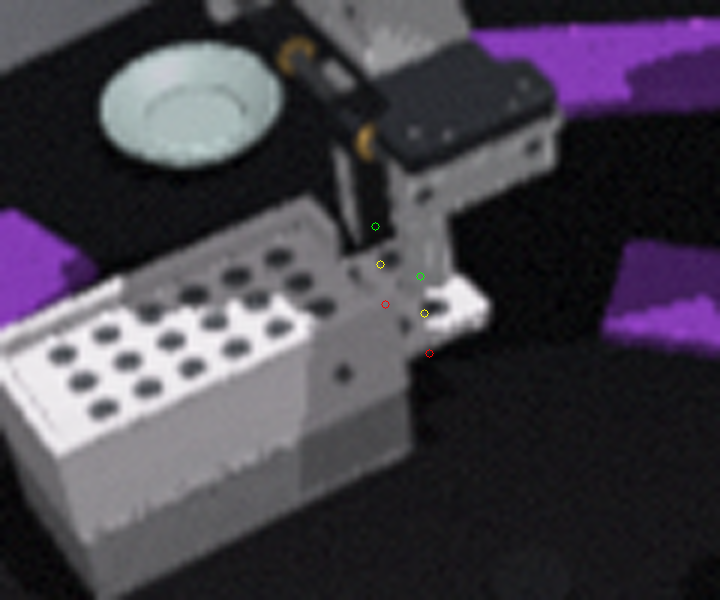

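The wrist view puts the pad tips (px 243.6 and 313.6, row 238) at tool z of about -28 rather than +8. The scene view agrees: the real fingertips end near z = 72, above the plate, so the fingers are about 36 mm shorter than stated. I'll open, go 28 mm lower and grip again, so the tips are near z = 44 and the body stays above the magazine.

```bash
python3 -m handwheel '[[0,0,0,0],[0,0,0,0],[0,0,0,0],[0,0,0,0],[0,0,0,0]]' 0; python3 -m handwheel '[[0,0,0.008,0],[0,0,0.016,0],[0,0,0.024,0],[0,0,0.028,0],[0,0,0.028,0]]' 0;  python3 -m handwheel '[[0,0,0,0],[0,0,0,0],[0,0,0,0],[0,0,0,0]]' 0.3 45; python3 -m handwheel '[[0,0,0,0],[0,0,0,0],[0,0,0,0],[0,0,0,0]]' 0.6 45
```

```text
clock: 3.72
eef_pos: [581.2, -231.1, 43.5]
eef_rot: [-3.14, 0.002, -0.11]
wrist_force: [0.6, -0.3, 0.4]
finger_gap: 84.1
clock: 4.35
eef_pos: [581.0, -231.0, 15.1]
eef_rot: [-3.14, 0.003, -0.11]
wrist_force: [0.3, 0.1, 0.5]
finger_gap: 94.3
clock: 4.85
eef_pos: [581.1, -231.0, 15.2]
eef_rot: [-3.14, 0.003, -0.11]
wrist_force: [-0.2, -0.4, -0.7]
finger_gap: 65.9
clock: 5.35
eef_pos: [581.0, -230.9, 15.2]
eef_rot: [-3.14, 0.003, -0.11]
wrist_force: [-2.1, 2.4, 1.6]
finger_gap: 59.2
```

Gripped at 59.2 mm. Now I'll draw it straight out.

```bash
python3 -m handwheel '[[-0.003,0,0,0],[-0.008,0,0,0],[-0.014,0,0,0],[-0.02,0,0,0],[-0.026,0,0,0]]' 0.8 50; python3 -m handwheel '[[-0.008,0,0,0],[-0.016,0,0,0],[-0.024,0,0,0],[-0.032,0,0,0],[-0.040,0,0,0]]'; python3 -m handwheel '[[-0.01,0,0,0],[-0.02,0,0,0],[-0.03,0,0,0],[-0.04,0,0,0],[-0.052,0,0,0]]'
```

```text
clock: 5.98
eef_pos: [556.1, -228.4, 15.7]
eef_rot: [-3.141, -0.0, -0.11]
wrist_force: [8.7, -0.7, -2.2]
finger_gap: 59.6
clock: 6.6
eef_pos: [515.8, -224.0, 15.6]
eef_rot: [-3.141, -0.0, -0.11]
wrist_force: [2.1, 0.2, -2.0]
finger_gap: 59.1
clock: 7.22
eef_pos: [463.3, -218.2, 15.6]
eef_rot: [-3.141, -0.0, -0.11]
wrist_force: [0.2, 0.9, -1.6]
finger_gap: 59.3
```

```bash
python3 - <<'E'
from h import *
im=cams.camera("wrist")[:,:,::-1];im2=cams.camera("scene")[:,:,::-1]
b=cv2.resize(im2[100:240,140:330],(380,280),interpolation=cv2.INTER_CUBIC)
b=cv2.copyMakeBorder(b,0,140,0,0,cv2.BORDER_CONSTANT);cv2.imwrite("pics/w4.png",np.hstack([im[:,80:480],b]))
s=read_state();print(s["eef_pos"],s["eef_rot"],s["wrist_force"],s["moment"],s["finger_gap"])
E
```

```text
[ 462.95225319 -218.14247232   15.58856846] [-3.14050417e+00  3.35428147e-04 -1.10246577e-01] [ 0.73263834 -0.37923565 -1.24870352] [0.07717943 0.11299085 0.00630662] 59.22696191749787
```

View pics/w4.png

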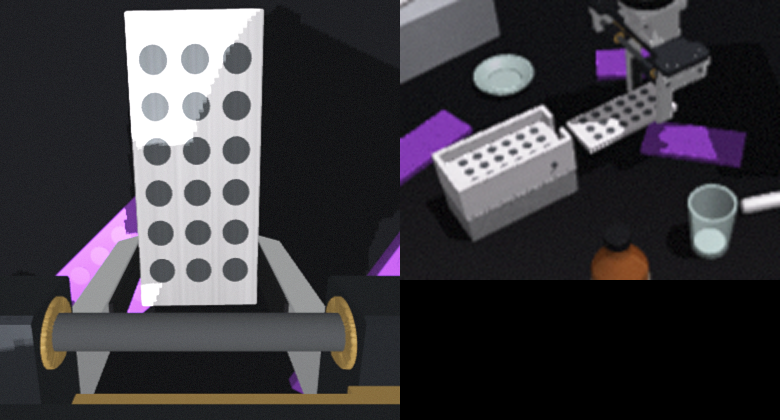

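The plate is free and held, with the stack (three plates) still in the magazine. The plate's corners in the picture (+80 columns) are about (125,10), (263,9), (256,303) and (145,305). I'll get its pose in the tool with solvePnP.

```bash
cat >> h.py <<'E'
from scipy.spatial.transform import Rotation as Ro
def tool():
    s=read_state();return Ro.from_euler("xyz",s["eef_rot"]).as_matrix(),np.array(s["eef_pos"])
def plate(fl,fr,nr,nl):
    # top-face corners far-left, far-right, near-right, near-left -> pose of top face centre
    w=cams.get_calibration("wrist");f,cx,cy=K(w);R,p=tool()
    O=np.array([[70,30,0],[70,-30,0],[-70,-30,0],[-70,30,0]],float)
    ok,rv,tv=cv2.solvePnP(O,np.array([fl,fr,nr,nl],float),np.array([[f,0,cx],[0,f,cy],[0,0,1]]),None,flags=cv2.SOLVEPNP_IPPE)
    Rc=np.array(w["R"]);M=Rc.T@cv2.Rodrigues(rv)[0];C=Rc.T@(tv.ravel()-w["t"])
    far=C+M@[70,0,0];near=C-M@[70,0,0]
    yaw=np.degrees(np.arctan2(M[1,0],M[0,0]));up=np.degrees(np.arcsin(M[2,0]));roll=np.degrees(np.arcsin(M[2,1]))
    return C,far,near,yaw,up,roll
E
python3 - <<'E'
from h import *
im=cv2.imread("pics/w4.png")[:,:400]
hsv=cv2.cvtColor(im,cv2.COLOR_BGR2HSV);m=((hsv[...,2]>105)&(hsv[...,1]<40)).astype(np.uint8);m[312:]=0
m=cv2.morphologyEx(m,cv2.MORPH_OPEN,np.ones((3,3)))
pts=[]
# edges by row / column scans
L=[];R_=[]
for r in list(range(20,130,4))+list(range(180,226,4)):
    c=np.flatnonzero(m[r]);c=c[(c>105)&(c<275)];L.append((c.min(),r));R_.append((c.max()+1,r))
T=[(c,np.flatnonzero(m[:,c]).min()) for c in range(135,258,4)];B=[(c,np.flatnonzero(m[:,c]).max()+1) for c in range(170,250,4)]
fit=lambda P:cv2.fitLine(np.array(P,np.float32),cv2.DIST_HUBER,0,.01,.01).ravel()
def X(a,b):
    A=np.array([a[:2],-b[:2]]).T;k=np.linalg.solve(A,b[2:]-a[2:]);return a[2:]+k[0]*a[:2]
l,r,t,b=map(fit,(L,R_,T,B));q=[X(l,t),X(r,t),X(r,b),X(l,b)];q=[v-.5+[80,0] for v in q];print(np.round(q,1))
for v in plate(*q):print(np.round(v,2))
R,p=tool();print(p)
E
```

```text
[[203.1  10. ]
 [343.6   7.3]
 [336.3 304.5]
 [222.2 304.5]]
[ 509.32 -222.1    59.22]
[ 579.02 -228.48   60.18]
[ 439.62 -215.72   58.26]
-5.23
0.79
-3.71
[ 462.95225319 -218.14247232   15.58856846]
```

```bash
python3 -m handwheel '[[0,0,-0.012,0],[0,0,-0.03,0],[0,0,-0.048,0],[0,0,-0.063,0],[0,0,-0.07,0]]'; python3 -m handwheel '[[-0.002,-0.015,0,0],[-0.006,-0.045,0,-1],[-0.011,-0.085,0,-2],[-0.016,-0.125,0,-3],[-0.021,-0.165,0,-4]]';python3 -m handwheel '[[-0.003,-0.04,0,-0.8],[-0.006,-0.08,0,-1.6],[-0.01,-0.12,0,-2.4],[-0.013,-0.16,0,-2.6],[-0.014,-0.18,0,-2.6]]'; python3 - <<'E'
from h import *
s=read_state();p=s["eef_pos"];y=s["eef_rot"][2];print(p,np.degrees(y),s["wrist_force"],s["finger_gap"])
d=np.array([455,211.6])-p[:2];print("dx %.1f dy %.1f turn %.2f"%(d@[np.cos(y),np.sin(y)],d@[np.sin(y),-np.cos(y)],np.degrees(y)-.3))
E
```

```text
clock: 7.95
eef_pos: [463.4, -218.4, 86.7]
eef_rot: [-3.141, -0.001, -0.11]
wrist_force: [-0.6, -0.6, -1.6]
finger_gap: 59.7
clock: 8.57
eef_pos: [459.9, -50.0, 86.3]
eef_rot: [-3.141, 0.0, -0.04]
wrist_force: [0.9, -0.7, -1.4]
finger_gap: 59.2
clock: 9.2
eef_pos: [451.8, 132.7, 85.8]
eef_rot: [-3.141, 0.001, 0.008]
wrist_force: [-0.4, 0.1, -0.9]
finger_gap: 59.2
[451.83997867 132.72526668  85.83224883] 0.43824361270151674 [-0.40062803  0.07618388 -0.91081545] 59.162108247710094
dx 3.8 dy -78.8 turn 0.14
```

```bash
python3 -m handwheel '[[0,-0.03,0,0],[0.004,-0.06,0.0,0.1],[0.004,-0.079,0.02,0.1],[0.004,-0.079,0.045,0.1],[0.004,-0.079,0.06,0.1]]'; python3 -m handwheel '[[0,0,0.002,0],[0,0,0.004,0]]'; python3 - <<'E'
from h import *
im=cams.camera("wrist")[:,:,::-1];cv2.imwrite("pics/w5.png",im)
s=read_state();print(s["eef_pos"],np.degrees(s["eef_rot"]),s["wrist_force"],s["finger_gap"])
w=cams.get_calibration("wrist")
for n,X in dict(hoodL=(601,260.7,80),hoodR=(603,171,80),tL=(575,232.6,50),tR=(575.6,197.5,50),face=(601.5,215.5,50)).items():print(n,proj(w,X))
E
```

```text
clock: 9.82
eef_pos: [453.9, 212.1, 24.4]
eef_rot: [-3.142, 0.003, 0.007]
wrist_force: [-0.2, 0.5, -1.2]
finger_gap: 59.2
clock: 10.07
eef_pos: [454.0, 212.2, 20.7]
eef_rot: [-3.141, 0.003, 0.006]
wrist_force: [-0.2, -0.9, -1.6]
finger_gap: 59.7
[454.05142423 212.1963348   20.64641912] [-1.79978753e+02  1.48258271e-01  3.66133022e-01] [-0.23128116 -0.27203688 -0.91679091] 59.29461816560115
hoodL [146.6 -97.9]
hoodR [ 395.  -102.7]
tL [235.8   8. ]
tR [311.6   7.1]
face [272.9 -57.7]
```

View pics/w5.png

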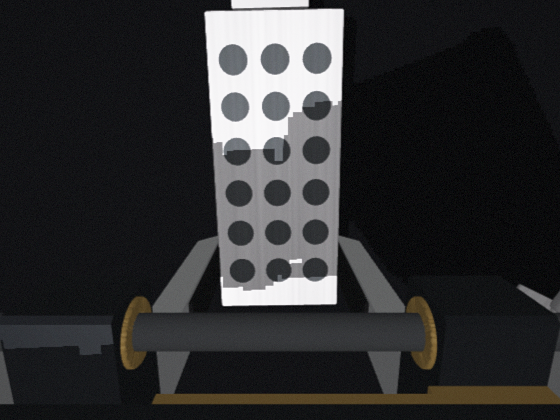

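The wrist view shows the tongue at columns 231–308 (row 5) just past the plate's far end (205–343, row 10). I'll work out the lateral and yaw error from those.

```bash
python3 - <<'E'
from h import *
im=cv2.imread("pics/w5.png");w=cams.get_calibration("wrist")
g=im.min(2).astype(int)
for r in(2,4,6):
    c=np.flatnonzero(g[r]>110);c=c[(c>180)&(c<380)];print("tongue",r,c.min(),c.max()+1,[ray(w,u-.5,r,50) for u in(c.min(),c.max()+1)])
L=[];R_=[]
for r in list(range(20,130,4))+list(range(180,230,4)):
    t=110 if r<100 else 90
    c=np.flatnonzero(g[r]>t);c=c[(c>195)&(c<350)];L.append((c.min(),r));R_.append((c.max()+1,r))
T=[(c,next(r for r in range(4,20) if g[r:r+3,c].min()>110 )) for c in list(range(212,228,2))+list(range(314,338,2))]
B=[(c,np.flatnonzero(g[:311,c]>90).max()+1) for c in range(228,330,4)]
fit=lambda P:cv2.fitLine(np.array(P,np.float32),cv2.DIST_HUBER,0,.01,.01).ravel()
def X(a,b):
    A=np.array([a[:2],-b[:2]]).T;k=np.linalg.solve(A,b[2:]-a[2:]);return a[2:]+k[0]*a[:2]
l,r,t,b=map(fit,(L,R_,T,B));q=[X(l,t)-.5,X(r,t)-.5,X(r,b)-.5,X(l,b)-.5];print(np.round(q,1))
for v in plate(*q):print(np.round(v,2))
z=tool()[1][2]+44.4
P=[ray(w,*v,z) for v in q];print("plane",z,P,"far mid",(P[0]+P[1])/2,"near mid",(P[2]+P[3])/2)
E
```

```text
tongue 2 231 309 [array([577.5, 235. ,  50. ]), array([577.7, 199. ,  50. ])]
tongue 4 231 309 [array([576.7, 235. ,  50. ]), array([576.9, 199. ,  50. ])]
tongue 6 231 309 [array([575.8, 235. ,  50. ]), array([576.1, 198.9,  50. ])]
[[203.4  10.8]
 [343.5   8.2]
 [336.  304.2]
 [222.6 305.7]]
[501.52 213.36  63.23]
[571.46 215.15  61.06]
[431.57 211.58  65.39]
1.46
-1.77
-1.43
plane 65.04641912129772 [array([569.7, 244.7,  65. ]), array([571. , 185.2,  65. ]), array([432.1, 181.9,  65. ]), array([430.7, 241. ,  65. ])] far mid [570.35 214.95  65.  ] near mid [431.4  211.45  65.  ]
```

```bash
python3 -m handwheel '[[0,-0.002,0.003,0],[0.01,-0.0022,0.003,0],[0.02,-0.0024,0.003,0],[0.025,-0.0025,0.003,0]]'; python3 -m handwheel '[[0.005,-0.0001,0,0],[0.01,-0.0002,0,0],[0.015,-0.0003,0,0],[0.02,-0.0004,0,0],[0.025,-0.0005,0,0]]'; python3 - <<'E'
from h import *
s=read_state();print(s["eef_pos"],np.degrees(s["eef_rot"]),s["wrist_force"],s["moment"])
E
```

```text
clock: 10.62
eef_pos: [479.9, 214.8, 17.6]
eef_rot: [-3.141, 0.002, 0.006]
wrist_force: [-0.8, -0.2, -1.8]
finger_gap: 59.2
clock: 11.25
eef_pos: [505.2, 215.5, 17.6]
eef_rot: [-3.141, 0.002, 0.006]
wrist_force: [0.3, -0.1, -1.5]
finger_gap: 59.5
[505.23580534 215.48556555  17.56935819] [-1.79975268e+02  1.31869599e-01  3.48503035e-01] [ 0.29522523 -0.08555496 -1.5410691 ] [0.04209186 0.08716524 0.03762235]
```

```bash
python3 -m handwheel '[[0.005,-0.0001,0,0],[0.01,-0.0002,0,0],[0.015,-0.0003,0,0],[0.02,-0.0004,0,0],[0.025,-0.0005,0,0]]'; python3 -m handwheel '[[0.003,0,0,0],[0.006,-0.0001,0,0],[0.009,-0.0002,0,0]]'; python3 -m handwheel '[[0.002,0,0,0],[0.004,-0.0001,0,0]]'
```

```text
clock: 11.88
eef_pos: [530.5, 216.1, 17.5]
eef_rot: [-3.141, 0.002, 0.006]
wrist_force: [-0.0, 0.1, -2.5]
finger_gap: 60.0
clock: 12.25
eef_pos: [539.7, 216.4, 17.5]
eef_rot: [-3.141, 0.002, 0.006]
wrist_force: [-0.8, 0.2, -1.6]
finger_gap: 59.4
clock: 12.5
eef_pos: [543.8, 216.5, 17.5]
eef_rot: [-3.141, 0.002, 0.006]
wrist_force: [-0.5, 0.2, -2.4]
finger_gap: 59.3
```

```bash
for i in 1 ; do :; done; python3 -m handwheel '[[0.0015,0,0,0],[0.003,0,0,0]]'|grep -E "pos|force"; python3 -m handwheel '[[0.0015,0,0,0],[0.003,0,0,0]]'|grep -E "pos|force"; python3 -m handwheel '[[0.0015,0,0,0],[0.003,-0.0001,0,0]]'|grep -E "pos|force"; python3 -m handwheel '[[0.0015,0,0,0],[0.003,-0.0001,0,0]]'|grep -E "pos|force"
```

```text
eef_pos: [546.9, 216.6, 17.5]
wrist_force: [0.5, -0.9, -1.3]
eef_pos: [550.0, 216.6, 17.4]
wrist_force: [0.5, 0.2, -1.4]
eef_pos: [553.1, 216.7, 17.4]
wrist_force: [0.5, 0.6, -1.9]
eef_pos: [556.2, 216.8, 17.4]
wrist_force: [-0.6, 0.4, -1.1]
```

```bash
python3 -m handwheel '[[0.001,0,0,0],[0.002,0,0,0]]'|grep -E "pos|force"; python3 -m handwheel '[[0.001,0,0,0],[0.002,0,0,0]]'|grep -E "pos|force"; python3 -m handwheel '[[0.001,0,0,0],[0.002,0,0,0]]'|grep -E "pos|force"; python3 -m handwheel '[[0.001,0,0,0],[0.002,-0.0001,0,0]]'|grep -E "pos|force"
```

```text
eef_pos: [558.3, 216.8, 17.4]
wrist_force: [0.5, -0.2, -0.6]
eef_pos: [560.3, 216.8, 17.4]
wrist_force: [0.6, -0.6, -2.4]
eef_pos: [562.4, 216.8, 17.4]
wrist_force: [0.2, -0.1, -1.8]
eef_pos: [563.8, 216.8, 17.1]
wrist_force: [-4.3, -1.2, -2.3]
```

First resistance (−4.3 N) comes at x ≈ 563, about 79 mm in. I'll go on gently from there.

```bash
python3 -m handwheel '[[0.001,0,0,0],[0.002,0,0,0]]'|grep -E "pos|force|gap"; python3 -m handwheel '[[0.001,0,0,0],[0.002,0,0,0]]'|grep -E "pos|force"; python3 -m handwheel '[[0.001,0,0,0],[0.002,-0.0001,0,0]]'|grep -E "pos|force"
```

```text
eef_pos: [565.7, 216.9, 17.0]
wrist_force: [-4.5, -1.0, -0.2]
finger_gap: 59.2
eef_pos: [567.8, 216.9, 17.0]
wrist_force: [-3.8, -0.8, -1.4]
eef_pos: [569.8, 217.0, 17.0]
wrist_force: [-4.0, -0.0, -0.3]
```

```bash
python3 -m handwheel '[[0.0005,0,0,0],[0.001,0,0,0]]'|grep -E "pos|force"; python3 -m handwheel '[[0.0005,0,0,0],[0.001,0,0,0]]'|grep -E "pos|force"
```

```text
eef_pos: [570.9, 217.0, 17.0]
wrist_force: [-3.4, -0.1, -1.5]
eef_pos: [571.9, 217.0, 17.0]
wrist_force: [-3.9, 0.2, -1.2]
```

```bash
python3 -m handwheel '[[0.0005,0,0,0],[0.001,0,0,0]]'|grep -E "pos|force"; python3 -m handwheel '[[0.0005,0,0,0],[0.001,0,0,0]]'|grep -E "pos|force"
```

```text
eef_pos: [572.9, 217.0, 17.0]
wrist_force: [-4.4, -0.3, -1.2]
eef_pos: [573.1, 216.9, 16.6]
wrist_force: [-10.2, -1.2, -0.5]
```

```bash
python3 -m handwheel '[[0.0005,0,0,0],[0.0008,0,0,0]]'; python3 -c "
from h import *
s=read_state();print(s['eef_pos'],s['wrist_force'],s['moment'])"
```

```text
clock: 16.5
eef_pos: [573.0, 216.9, 16.2]
eef_rot: [3.141, 0.009, 0.007]
wrist_force: [-9.6, -0.8, -0.4]
finger_gap: 59.4
[573.00389895 216.90371778  16.24998463] [-9.59465071 -0.76728941 -0.39012543] [-0.09763938  1.82610478  0.13479264]
```

Hard stop: x stays at 573.0 (about 10 mm past first contact), with force rising from 4 to 10 N. I'll lower slightly and let go.

```bash
python3 -m handwheel '[[0,0,0.0005,0],[0,0,0.001,0]]'; python3 -m handwheel '[[0,0,0,0],[0,0,0,0],[0,0,0,0]]' 0.3;  python3 -m handwheel '[[0,0,0,0],[0,0,0,0],[0,0,0,0],[0,0,0,0],[0,0,0,0]]' 0.02; python3 - <<'E'
from h import *
im=cams.camera("wrist")[:,:,::-1];im2=cams.camera("scene")[:,:,::-1]
b=cv2.resize(im2[250:410,220:390],(340,320),interpolation=cv2.INTER_CUBIC)
b=cv2.copyMakeBorder(b,0,100,0,0,cv2.BORDER_CONSTANT);cv2.imwrite("pics/w6.png",np.hstack([im[:,70:490],b]))
s=read_state();print(s["eef_pos"],s["wrist_force"],s["finger_gap"])
E
```

```text
clock: 16.75
eef_pos: [572.9, 217.0, 15.4]
eef_rot: [3.141, 0.009, 0.007]
wrist_force: [-6.5, -1.0, 0.9]
finger_gap: 59.3
clock: 17.12
eef_pos: [573.3, 217.0, 15.6]
eef_rot: [3.141, 0.008, 0.007]
wrist_force: [0.2, 0.3, -0.4]
finger_gap: 65.9
clock: 17.75
eef_pos: [573.3, 217.0, 15.6]
eef_rot: [3.141, 0.008, 0.007]
wrist_force: [-0.2, -0.5, -0.7]
finger_gap: 92.2
[573.27158526 216.98300146  15.57660873] [-0.14020045 -0.50407532  0.03901291] 91.79728928143328
```

View pics/w6.png

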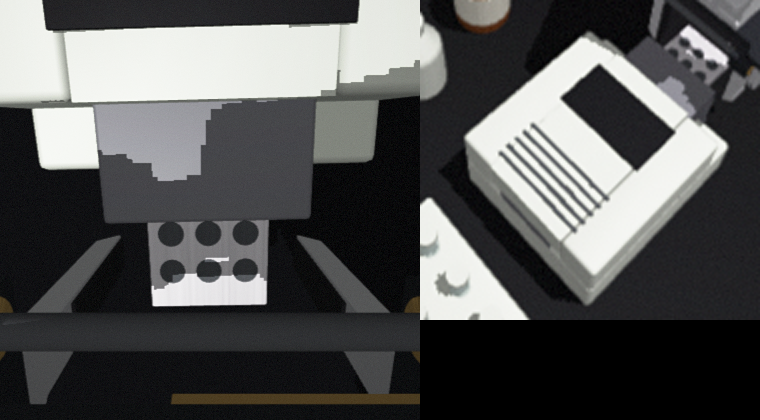

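The plate sits squarely in the slot with about 50 mm still out, and the open fingers are clear on both sides. I'll retreat straight up, back off, and take a last look from above.

```bash
python3 -m handwheel '[[0,0,-0.01,0],[0,0,-0.03,0],[0,0,-0.06,0],[0,0,-0.1,0],[0,0,-0.14,0]]' 0; python3 -m handwheel '[[-0.03,0,-0.02,0],[-0.08,0,-0.04,0],[-0.13,0,-0.05,0],[-0.18,0,-0.05,0],[-0.18,0,-0.05,0]]'; python3 - <<'E'
from h import *
w=cams.get_calibration("wrist");wi=cams.camera("wrist")[:,:,::-1];im=cams.camera("top")[:,:,::-1]
a=im[90:330,140:460];a=cv2.resize(a,(800,600)); cv2.imwrite("pics/t7.png",a)
t=cams.get_calibration("top");print(proj(t,(551,215,60)))
cv2.imwrite("pics/w7.png",wi)
E
```

```text
clock: 18.48
eef_pos: [574.4, 217.1, 158.6]
eef_rot: [3.141, 0.007, 0.007]
wrist_force: [-1.0, 0.0, -0.3]
finger_gap: 93.9
clock: 19.1
eef_pos: [393.0, 216.1, 211.9]
eef_rot: [-3.141, 0.004, 0.008]
wrist_force: [-0.4, -0.1, -0.2]
finger_gap: 94.1
[186.9 222.9]
```

View pics/t7.png

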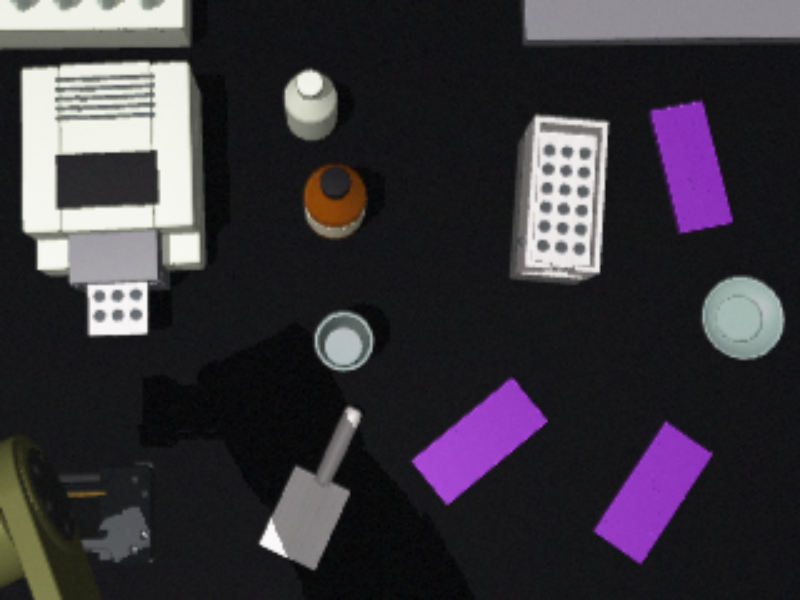

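The top view shows the plate square in the reader's slot at (118,310). The magazine holds its stack with the outlet empty, and the glassware, spatula and purple blocks look unmoved.

```bash
python3 -c "
from cell import manip;print(manip.sign_off())"
```

```text
the job is handed in; nothing more can be done
None
```

The job is done and handed in at about 19 s. The bottom plate is in the reader's slot at the hard stop and released.

- **Drawing out:** I pulled the plate straight out of the magazine. The last top view shows the stack still in the chute and the outlet empty. That view shows only the top plate, so I did not count all three.
- **Insertion:** First resistance was about 4 N, at roughly 79 mm in. About 10 mm further the tool stopped advancing and the force rose to about 10 N. I did not push beyond that.
- **Last checks:** About 50 mm of the plate still sticks out, which fits the 50 to 70 mm given. The wrist force was near zero after release. The glassware, spatula and purple look-alikes appear unmoved in the last top view, compared by eye.

**What disagreed:**
- **Fingertips:** They end about 36 mm further back than the stated tool frame says. The first closing therefore passed above the plate, with a gap reading of 37.7 mm and no contact. The pictures showed it, and I gripped again 28 mm lower.
- **Reader position:** The top and wrist cameras differed by about 2 mm sideways on where the reader is. I used the wrist view.
- **Tilt in the hand:** Two readings of the held plate's tilt differed by a few degrees. I took that as noise, and the plate went in without side force.

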